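Set the reference cell in the coolant photometer

TASK

Check the coolant photometer with its reference cell: take the square cell from the sloping rack by its stopper or frosted sides, never by its clear faces, and lower it (do not drop it) fully home in the well with its clear faces looking along the light path, to lamp and detector. Then stand the round light-shield cap over it, flat and centred on the turret. Leave the rest of the bench as it is.

Things in the scene. Friction and masses are not known exactly. Their poses are not given: they have to be found in the camera images.
- cell: Sealed square glass reference cell, 0.1 kg: glass 25 x 25 x 66 mm tall under a black square stopper 28 x 28 x 24 mm; 90 mm in all, plus a pale 2 mm rib across the stopper's top from clear face to clear face. The only square vessel in the sloping rack. Origin: centre of its underside; z up its axis to the stopper; x: normal of the two clear faces; y: normal of the two frosted, ribbed grey faces.
- stopper (a point): Centre of the cell's stopper, 78 mm up the cell's axis from its underside: the place to grip. Axes as the cell's. In the rack the cell leans 30 degrees to the rack's front, clear faces to front and back; 48 mm of it (24 mm of glass, then the stopper) stand out of the rack; neighbours stand 62 mm off, centre to centre, along its y.
- rack: Fixed grey sloping rack, 200 mm wide (y), base about 50 mm in x either way. A row of three square wells, 27 mm wide and 42 mm deep, at y = -62, 0 and 62 mm, leaning 30 degrees from vertical towards its front (-x). Highest edge 75 mm above the table. Origin: centre of its foot on the table; z up.
- photometer: Fixed white bench photometer, 180 mm wide (y), 220 mm deep, 55 mm high; display and keys on its sloping front (-x). A dark square turret, 68 x 68 mm, rises to 80 mm and holds the cell well. The light path runs along this body's y, level through the well, from lamp house (+y) to detector (-y), with a short lens barrel each side. Origin: on the table under the well's axis; x to the rear, z up.
- well (a point): Centre of the floor of the photometer's square well. The well is 28 mm square, open at the turret's top, 46 mm deep, with a 3 mm 45-degree lead-in at its mouth; its sides lie along the photometer's x and y. The cell fits in either way round or a quarter turn off. Axes as the photometer's. With the cell home 44 mm of it stand above the turret.
- turret_top (a point): Centre of the well's mouth in the turret's flat top, 80 mm above the table, 46 mm above well. Axes as the photometer's.
- lamp (a point): Middle of the finned aluminium lamp house on the deck, left (+y) of the turret; 38 mm wide, 50 mm deep, its top 91 mm above the table.
- detector (a point): Middle of the round black detector head on the deck, right (-y) of the turret; 33 mm across, 30 mm long, its top 88 mm above the table.
- cap: Loose round black light-shield cap (0.06 kg), an upside-down cup standing mouth down: outside diameter 58 mm, 54 mm tall, inside about 51 mm wide and 50 mm deep, with a flange 65 mm in diameter and 5 mm high at its mouth. Origin: centre of its mouth (underside); z up to its closed top.
- vial_a: Bystander: round capped glass vial, 24 mm across the glass, 27 mm across the cap, 82 mm tall, in another well of the rack. Origin: centre of its underside, z up its axis.
- vial_b: Bystander: a second round vial like vial_a, in the remaining well.
- bottle: Bystander: white bottle, 66 mm across, 170 mm tall, standing behind the cap. Origin: centre of its underside.
- carton: Bystander: closed carton 75 x 55 x 45 mm behind the rack. Origin: centre of its underside.
- driver: Bystander: screwdriver 180 mm long lying behind the photometer. Origin: under its middle.
- relay: Bystander: black plug-in relay 28 x 28 x 40 mm, pins up, in front between rack and photometer. Origin: centre of its underside.
- tape: Bystander: roll of tape, 90 mm across, 24 mm high, lying right of the rack. Origin: centre of its underside.
Mind the look-alikes: they are no part of the job. What is shaped like the cell but yellow is not meant. Of the things that look like the cap, the larger one is meant.

How it is judged (in metres and radians):
On the way:
1. the cell is lowered into the well, clear faces along the light path, still held when within 12 mm of the well's floor (z of cell in the frame of well below 0.012 m and horizontal distance between cell and well below 0.004 m and angle between cell's own z axis and vertical below 0.12 rad and angle between the x axis of cell and the y axis of photometer, either way round below 0.2 rad and contact force between the fingers and cell above 0.3 N), for 0.05 s.
At the end, for the whole second after the job is handed in: The cell stands on the well's floor (3 mm in height, 4 mm sideways, upright to 0.12 rad), clear faces square to the light path to 0.2 rad, either way round; the cap stands over it flat on the turret (3 mm, 0.06 rad), centred to 9 mm; both released and at rest (z of cell in the frame of well below 0.003 m and horizontal distance between cell and well below 0.004 m and angle between cell's own z axis and vertical below 0.12 rad and angle between the x axis of cell and the y axis of photometer, either way round below 0.2 rad and horizontal distance between cap and well below 0.009 m and z of cap in the frame of turret_top between -0.003 and 0.003 m and angle between cap's own z axis and vertical below 0.06 rad and linear speed of each of cell, cap below 0.02 m/s); the robot touches nothing.
It fails at once if the fingers touch a clear face of the cell (contact force between the fingers and cell_c0 above 0.5 N).
It fails at once if a round vial is moved more than 15 mm (distance of any of vial_a, vial_b from where it was at the start of the episode above 0.015 m).
It fails at once if another thing on the bench is moved more than 30 mm (distance of any of bottle, carton, driver, relay, tape from where it was at the start of the episode above 0.03 m).
It also fails if it takes over 51 s, if anything falls off the work surface, if the arm or the gripper's body presses on something with over 40 N, if the wrist force passes 120 N, or if a joint passes its speed limit or range.

ROBOT

A 6-joint arm with a two-finger parallel gripper is mounted at the origin on the work surface. World frame = base frame: x ahead of the robot, y to its left, z up, the work surface at z = 0. Lengths are in mm, angles in degrees, forces in N, time in s.
With the tool pointing down it reaches from about 400 to 825 mm from the base axis. Payload 7 kg.
Tool frame: the origin (TCP) lies midway between the tips of the shut fingers; the grasp point (between the pads) lies 19 mm behind it (robot.grasp_offset is the distance from the TCP to the grasp point, in mm); z points along the fingers, y is the line along which they close (so a half turn about z gives the same grasp; the last joint's range is limited). The gripper opens to 85 mm and grips with 20 to 120 N. Pads are 22 mm wide; open, the fingers measure 114 mm over their backs; the gripper's body (76 mm by 85 mm) begins 54 mm behind the grasp point. The pads swing forward as they close: fully open they stand 13 mm farther back than shut.
Start: joints at [-59.41, 20.546, 0.682, 0, -70.136, -16.507], TCP at [164.224, -654.695, 231.302] pointing down, gripper open.
Joint ranges: [-176.03, 176.03], [-82.01, 121.73], [-58.28, 71.71], [-173.87, 95.51], [-174.79, -0.11], [-173.66, 173.66]. Speed limits (degrees/s): [136.94, 136.94, 172.46, 180, 180, 180].

INTERFACE

Orientations are given as a 3x3 rotation matrix whose columns are the frame's x, y, z axes.
In Python, from bench import robot, cams, job gives the robot as it stands.
- The arm moves only by the tool drive_tool, never from a script. Its argument "increments" is one flat list of numbers, 7 for each row, row after row: the turn, a rotation vector about the tool's x, y, z in units of 5 degrees (1.0 is 5 degrees), then the shift along the tool's x, y, z in units of 40 mm (1.0 is 40 mm), then the finger opening in mm, from 0 to 85.4. A call has 1 to 12 rows; each row shifts and turns the commanded pose from where the row before left it, along the tool's axes as they then stand; what a row does not reach is not made up. A row lasts 1/12 s, in which the tool goes at most 41.7 mm and 7.16 degrees, less where a joint would pass 70% of its speed; a pose out of reach is approached as far as the arm can. A call is refused whole if a number of a shift passes 1 or a number of a turn 1, either way. A call with a gripper value outside its range is refused whole. The fingers move at their own pace and stop on an object; the grip force is fixed at half the most. Time passes only in rows, so rows that do not move let the fingers close. It gives the time, the measured TCP pose, the force, the opening and the grip force at its end, in the units of the state.
- robot.sense(): the state, without advancing time (a new reading comes with each control period).
- cams.read_camera(name): name is "scene" or "side" or "wrist"; returns (picture, depth): 420x560x3 uint8, red, green, blue; 420x560 float32, mm along the optical axis (not along the pixel's ray), 0 where there is no reading.
- cams.calibration(name): a dict with "fx", "fy", "cx", "cy" (pixels), "D" ([k1, k2, p1, p2, k3] as OpenCV has them; the pictures are not rectified), "pose" (4x4, takes a point from camera to world coordinates). Camera axes: x right, y up, looking along -z (the intrinsics and any distortion apply to the point x, -y, -z); pixel columns grow to the right and rows downward; lengths in mm; the calibration is good to about 2 mm. A picture is of the moment at which its call begins: read the wrist's pose just before it. calibration takes no time and is no camera call; for the wrist camera it gives the pose at the moment of the call.
- job.close_job(): hands the job in; it is judged then, once.
The state is a dict: "clock": time; "joint_positions": joint angles; "dq": joint speeds; "joint_torque": joint torques, N m; "tool_pos": TCP position; "tcp_rot": TCP orientation; "ft_force": force on the tool from outside, world axes, zero at the start; "torque": the same for the moment, N m; "finger_gap": finger opening in mm; "finger_force": force on a finger pad.
Only numpy, scipy, OpenCV 4.12 (cv2) and the standard library are available. Lean on these libraries where they do the work, as an engineer would, in place of code of your own. Each camera call takes 0.05 s, during which the arm holds its last target. There are 200 camera calls.

## Working session

There is one attempt and no reset: what is moved stays moved. The work goes in short steps, Python scripts to look and compute and a tool call to move; the robot and the scene stay as the last step left them, time stands still between calls to the robot, and variables do not carry over. Pictures are saved under pics/ and viewed, at most 13 in all, crops included, and the job is handed in when it is done.

Besides the shell and the picture viewer there is one more tool, called as name(argument=value, ...), one argument or row to a line, values as JSON. drive_tool: Moves the arm, as the interface text tells. Its arguments: {"type":"object","properties":{"increments":{"type":"array","items":{"type":"number"}}},"required":["increments"]}

```bash
ls; mkdir -p pics
cat > h.py <<'E'
import numpy as np, cv2
from bench import robot, cams, job
def grab(n):
    c=cams.calibration(n); im,d=cams.read_camera(n); return c,im,d
def pts(c,d,uv):
    uv=np.asarray(uv,float).reshape(-1,2)
    K=np.array([[c['fx'],0,c['cx']],[0,c['fy'],c['cy']],[0,0,1]])
    n=cv2.undistortPoints(uv.reshape(-1,1,2),K,np.array(c['D'],float)).reshape(-1,2)
    z=np.array([d[int(round(v)),int(round(u))] for u,v in uv])
    P=np.c_[n[:,0]*z,-n[:,1]*z,-z]; T=np.array(c['pose'])
    return P@T[:3,:3].T+T[:3,3]
def ray(c,uv,h):
    p=pts(c,np.ones((420,560)),uv); o=np.array(c['pose'])[:3,3]; r=p-o
    return o+r*((h-o[2])/r[:,2:3])
def cloud(c,d):
    v,u=np.mgrid[0:420,0:560]; return pts(c,d,np.c_[u.ravel(),v.ravel()]).reshape(420,560,3)
def save(n,im): cv2.imwrite('pics/'+n,im[:,:,::-1])
E
python3 - <<'E'
from h import *
for n in ['scene','side']:
    c,im,d=grab(n); np.savez(n+'.npz',im=im,d=d,c=np.array(c,dtype=object)); save(n+'.png',im)
    print(n,np.round(c['pose'],3).tolist(),c['fx'],c['D'])
print(robot.sense())
E
```

```text
pics
scene [[0.063, -0.689, 0.722, 1503.709], [0.998, 0.039, -0.05, -79.613], [0.006, 0.724, 0.69, 988.924], [0.0, 0.0, 0.0, 1.0]] 504.32274591104186 [-0.18851536  0.          0.          0.          0.        ]
side [[0.752, 0.374, -0.543, 49.935], [-0.659, 0.439, -0.611, -587.048], [0.01, 0.817, 0.577, 627.039], [0.0, 0.0, 0.0, 1.0]] 387.19830045412596 [0.02859136 0.         0.         0.         0.        ]
{'clock': 0.1, 'joint_positions': array([-5.94101280e+01,  2.05893827e+01,  6.39591898e-01, -1.84465503e-02,
       -7.01363192e+01, -1.65049833e+01]), 'dq': array([ 0.02657157,  0.01167009,  0.13562395,  0.03960735, -0.0688544 ,
       -0.00216754]), 'joint_torque': array([-3.24192501e-03, -5.84763443e+01,  2.94109994e+01,  6.95454866e+00,
       -3.16784775e-03,  1.29949076e-06]), 'tool_pos': array([ 164.11984869, -654.30065233,  230.43630631]), 'tcp_rot': array([[-9.69962870e-01, -2.43252494e-01, -5.04144008e-04],
       [-2.43252978e-01,  9.69961800e-01,  1.44782249e-03],
       [ 1.36813997e-04,  1.52696859e-03, -9.99998825e-01]]), 'ft_force': array([-0.97464421, -0.47725673, -0.4764545 ]), 'torque': array([ 0.0210729 , -0.02844487, -0.01808796]), 'finger_force': 0.0, 'finger_gap': 85.32169418143111}
```

View pics/scene.png

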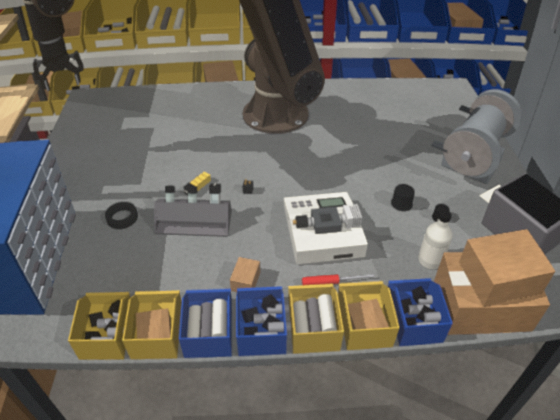

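View pics/side.png

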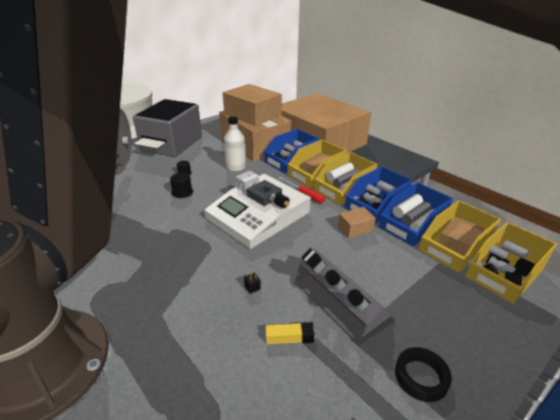

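Scene: the rack is at about (193,215) with stoppers at (170,190), (193,190) and (216,190). The photometer is at (325,225) with its turret near (327,218). The black cups are at (402,197) and (442,213), and the yellow look-alike lies at (200,182). Side: stoppers at (312,258), (333,277) and (355,297), with the first looking square and ribbed; the cups are at (181,185) and (184,168). Next I'll enlarge these and measure them.

Run:
```python
from h import *
L={n:np.load(n+'.npz',allow_pickle=True) for n in ['scene','side']}
def z(n,x0,y0,x1,y1,s=(390,290)): return cv2.resize(L[n]['im'][y0:y1,x0:x1],s,interpolation=cv2.INTER_CUBIC)
a=np.vstack([np.hstack([z('side',285,230,405,320),z('side',150,150,210,195)]),np.hstack([z('scene',140,160,250,242),z('scene',280,170,460,260)])])
save('crop1.png',a)
for n in L:
    c=L[n]['c'].item(); d=L[n]['d']; im=L[n]['im'].astype(int); P=cloud(c,d); np.save(n+'_P.npy',P)
    dark=(im.max(2)<50)&(P[...,2]>8)&(P[...,2]<190)&(P[...,0]>250)&(P[...,0]<800)&(d>0)
    k,lab,st,ce=cv2.connectedComponentsWithStats(dark.astype(np.uint8))
    for i in range(1,k):
        if st[i,4]>25:
            q=P[lab==i]; print(n,ce[i].round(),st[i,4],np.percentile(q,3,0).round(),np.percentile(q,97,0).round())
```

```text
scene [534. 199.] 1703 [538. 586. 130.] [705. 716. 136.]
scene [403. 197.] 391 [463. 313.  10.] [509. 360.  56.]
scene [169. 189.] 34 [ 484. -318.   91.] [ 494. -300.  102.]
scene [121. 215.] 422 [ 460. -494.    9.] [ 538. -416.   28.]
scene [442. 213.] 216 [534. 353.  14.] [710. 448. 173.]
side [165. 110.] 605 [538. 580. 132.] [691. 720. 136.]
side [232. 120.] 49 [680. 350. 159.] [702. 370. 172.]
side [154. 138.] 30 [516. 574.  61.] [558. 650.  68.]
side [181. 180.] 541 [452. 310.  11.] [551. 436.  57.]
side [255. 197.] 64 [563.  67.  64.] [569. 121.  77.]
side [280. 200.] 110 [588.  18.  67.] [609.  45.  90.]
side [313. 260.] 124 [ 473. -203.   83.] [ 499. -194.  109.]
side [332. 277.] 162 [ 472. -265.   84.] [ 491. -242.  102.]
side [251. 284.] 179 [ 385. -118.    9.] [409. -92.  33.]
side [355. 297.] 187 [ 467. -327.   83.] [ 486. -303.  101.]
side [308. 332.] 193 [ 386. -288.   10.] [ 412. -262.   31.]
side [423. 374.] 1600 [ 451. -502.   10.] [ 533. -422.   27.]
```

View pics/crop1.png

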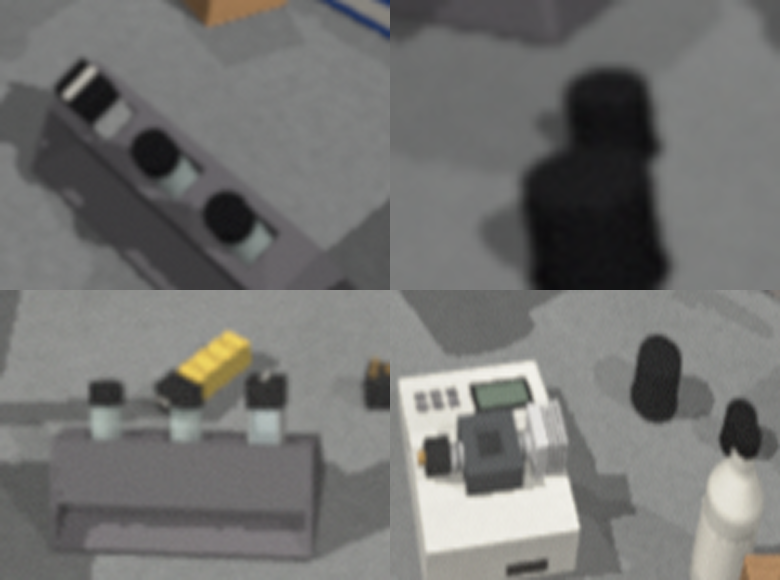

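The cell is the square, pale-ribbed stopper at side (313,258), which is scene (216,190), the +y end of the rack. The ones at (333,277) and (355,297) are round, and the yellow one is lying on the table. The cap is the cup at scene (403,197): it is larger than the one at (442,213), with a 54 mm top height and the bottle behind it. Next I'll fit the poses.

Run:
```python
from h import *
for n in ['scene','side']:
    P=np.load(n+'_P.npy'); X,Y,Z=P[...,0],P[...,1],P[...,2]
    def box(name,m):
        q=P[m][:,:2].astype(np.float32)
        if len(q)>5:
            r=cv2.minAreaRect(q); print(n,name,len(q),np.round(r[0],1),np.round(r[1],1),round(r[2],1),'z',P[m][:,2].mean().round(1))
    reg=(X>430)&(X<780)&(Y>-20)&(Y<220)
    box('turret',reg&(abs(Z-80)<3)&(abs(X-590)<60)&(abs(Y-85)<38))
    box('deck',reg&(abs(Z-55)<3))
    reg2=(X>440)&(X<540)&(Y>300)&(Y<375)
    box('captop',reg2&(abs(Z-54)<3)); box('flange',reg2&(Z>3)&(Z<58))
    rr=(X>400)&(X<620)&(Y>-370)&(Y<-150)
    box('racktop',rr&(Z>60)&(Z<75)); box('rackall',rr&(Z>8)&(Z<72)&(X>445))
    m=rr&(Z>82)&(Z<125); 
    k,lab,st,ce=cv2.connectedComponentsWithStats(m.astype(np.uint8))
    for i in range(1,k):
        if st[i,4]>15: q=P[lab==i]; print(n,'stop',ce[i].round(),st[i,4],np.percentile(q,3,0).round(),np.percentile(q,97,0).round(),q.mean(0).round(1))
    # rack top slope normal
    q=P[rr&(Z>50)&(Z<75)&(X>455)]
    print('n',n,np.linalg.svd(q-q.mean(0))[2][2].round(3) if len(q) else None)
c=cams.calibration('wrist'); print(np.round(c['pose'],2).tolist())
print([c[k] for k in ('fx','fy','cx','cy','D')])
```

```text
scene turret 326 [599.8  85.4] [73.9 75. ] 0.1 z 80.2
scene deck 1554 [599.8  98.5] [174.  179.8] 5.3 z 55.2
scene captop 176 [480.1 339.1] [53.2 56.5] 53.0 z 53.7
scene flange 535 [491.8 338. ] [73.4 93.9] 88.9 z 34.4
scene racktop 694 [ 515.  -252.6] [203.4  53.1] 88.1 z 67.6
scene rackall 1823 [ 525.2 -253.9] [204.6  99.8] 82.1 z 46.7
scene stop [215. 189.] 154 [ 474. -201.   84.] [ 509. -173.  110.] [ 497.3 -187.1   98.5]
scene stop [191. 190.] 94 [ 481. -262.   84.] [ 505. -238.  103.] [ 492.3 -249.9   93.5]
scene stop [169. 190.] 85 [ 473. -322.   83.] [ 496. -299.  102.] [ 486.8 -309.8   92.7]
n scene [-0.178  0.016 -0.984]
side turret 292 [599.4  88. ] [71.9 70. ] 1.0 z 80.9
side deck 1191 [601.   97.9] [173.4 183.1] 3.3 z 55.7
side captop 154 [479.  337.5] [58.2 54.9] 80.5 z 55.2
side flange 526 [490.4 339. ] [97.9 72.9] 1.0 z 34.3
side racktop 785 [ 505.2 -252.9] [202.7  44.4] 85.5 z 68.8
side rackall 2066 [ 519.8 -254.4] [202.7  96.5] 84.9 z 45.7
side stop [311. 258.] 250 [ 473. -203.   84.] [ 502. -176.  112.] [ 486.  -193.2  100.7]
side stop [332. 277.] 208 [ 472. -265.   84.] [ 495. -239.  104.] [ 482.8 -254.    95.3]
side stop [355. 297.] 201 [ 467. -327.   85.] [ 487. -302.  102.] [ 476.6 -315.6   94.8]
n side [ 0.447 -0.023 -0.894]
[[-0.24, -0.92, -0.3, 87.29], [0.97, -0.23, -0.08, -674.01], [0.0, -0.31, 0.95, 372.62], [0.0, 0.0, 0.0, 1.0]]
[314.93634656989457, 314.93634656989457, 284.8695189241063, 215.72485288850606, array([-0.04563116,  0.        ,  0.        ,  0.        ,  0.        ])]
```

```bash
cat >> h.py <<'E'
from scipy.spatial.transform import Rotation as Rn
def down(yaw): # tool down, tool y at (world y turned by yaw deg)
    return Rn.from_euler('z',yaw,degrees=True).as_matrix()@np.diag([-1,1,-1.])
def plan(R,p,s=None):
    s=s or robot.sense(); R0=np.array(s['tcp_rot']); p0=np.array(s['tool_pos'])
    rv=Rn.from_matrix(R0.T@R).as_rotvec(degrees=True)/5
    print('at',p0.round(1),'gap',round(s['finger_gap'],1),'t',s['clock'])
    print('turn units',rv.round(3),'shift before turn',(R0.T@(p-p0)/40).round(3),'shift after turn',(R.T@(p-p0)/40).round(3))
E
python3 - <<'E'
from h import *
plan(down(-4.6),np.array([470,-195,230]))
E
```

```text
at [ 164.1 -654.3  230.4] gap 85.3 t 0.1
turn units [ 0.017 -0.004  3.736] shift before turn [-10.21    9.277   0.024] shift after turn [-6.7010e+00  1.2059e+01  1.1000e-02]
```

drive_tool(
  increments=[0,0,0.934,0,0,0,46,0,0,0.934,0,0,0,46,0,0,0.934,0,0,0,46,0,0,0.934,0,0,0,46,0,0,0,-0.479,0.861,0,46,0,0,0,-0.479,0.861,0,46,0,0,0,-0.479,0.861,0,46,0,0,0,-0.479,0.861,0,46,0,0,0,-0.479,0.861,0,46,0,0,0,-0.479,0.861,0,46,0,0,0,-0.479,0.861,0,46,0,0,0,-0.479,0.861,0,46],
)

```text
clock: 1.1
tool_pos: [339.5, -390.5, 231.1]
tcp_rot: [[-0.997, 0.08, -0.0], [0.08, 0.997, 0.0], [0.0, 0.0, -1.0]]
ft_force: [1.4, 0.6, 0.1]
finger_gap: 45.8
finger_force: 0.0
```

drive_tool(
  increments=[0,0,0,-0.479,0.861,0,46,0,0,0,-0.479,0.861,0,46,0,0,0,-0.479,0.861,0,46,0,0,0,-0.479,0.861,0,46,0,0,0,-0.479,0.861,0,46,0,0,0,-0.479,0.861,0,46,0,0,0,0,0,0,46],
)

```text
clock: 1.68
tool_pos: [473.2, -191.3, 231.1]
tcp_rot: [[-0.997, 0.076, 0.001], [0.076, 0.997, 0.0], [-0.001, 0.0, -1.0]]
ft_force: [0.2, 0.2, 0.3]
finger_gap: 46.1
finger_force: 0.0
```

Run:
```python
from h import *
c,im,d=grab('wrist'); np.savez('w1.npz',im=im,d=d,c=np.array(c,dtype=object)); save('w1.png',im)
P=cloud(c,d); np.save('w1_P.npy',P); s=robot.sense(); print(s['tool_pos'],s['tcp_rot'].round(3).tolist(),s['clock'])
```

```text
[ 471.72946269 -192.90392659  230.95912965] [[-0.997, 0.076, -0.0], [0.076, 0.997, 0.0], [0.0, 0.0, -1.0]] 1.7333
```

View pics/w1.png

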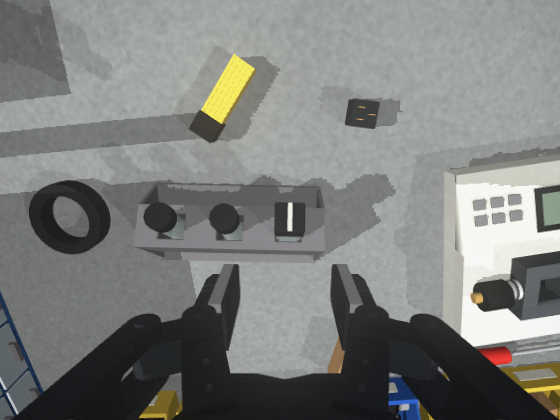

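The wrist view shows the square stopper with its pale rib at (290,217), round caps at (160,217) and (224,219), and the photometer on the right with the detector at (495,293). Now I'll measure the stopper's top face and the rib.

Run:
```python
from h import *
z=np.load('w1.npz',allow_pickle=True); P=np.load('w1_P.npy'); im=z['im'].astype(int)
v,u=np.mgrid[0:420,0:560]; reg=(abs(u-290)<22)&(abs(v-215)<26)
rib=reg&(im.min(2)>150)&(P[...,2]>85); q=P[rib]; k=np.linalg.svd(q-q.mean(0))[2][0]
print('rib',len(q),q.mean(0).round(1),k.round(3),'len',np.ptp((q-q.mean(0))@k).round(1))
a=np.array([-np.sin(np.pi/6)*np.cos(np.radians(4.6)),np.sin(np.pi/6)*np.sin(np.radians(4.6)),np.cos(np.pi/6)])
st=reg&(im.max(2)<60)&(P[...,2]>80)
q=P[st]; h=q@a; print('blk',len(q),np.percentile(h,[1,10,30,50,70,90,99]).round(1))
yv=np.array([np.sin(np.radians(4.6)),np.cos(np.radians(4.6)),0]); xv=np.cross(yv,a)
hm=np.percentile(h,90); t=q[h>hm-2.5]; 
m=cv2.minAreaRect(np.c_[t@xv,t@yv].astype(np.float32)); print(m,'top h',np.median(t@a))
c0=m[0][0]*xv+m[0][1]*yv+np.median(t@a)*a; print('topcentre',c0.round(1),'stopper',(c0-12*a).round(1),'rack top h cand')
n=np.linalg.svd(t-t.mean(0))[2][2]; print('normal',n.round(3),'a',a.round(3))
for (uu,vv) in [(160,217),(224,219)]:
    r=(abs(u-uu)<20)&(abs(v-vv)<20)&(im.max(2)<60)&(P[...,2]>80); q=P[r]; h=q@a; t=q[h>np.percentile(h,80)-3]; print('vial',((t@xv).min()+(t@xv).max())/2,((t@yv).min()+(t@yv).max())/2, t.mean(0).round(1))
```

```text
rib 139 [ 482.9 -187.5  104. ] [ 0.835 -0.118  0.538] len 26.1
blk 790 [-177.5 -165.6 -160.6 -160.1 -159.7 -159.  -158.3]
((504.35418701171875, -147.95803833007812), (70.50691986083984, 26.581693649291992), 0.42223864793777466) top h -159.98133523902277
topcentre [ 503.2 -188.9  113.6] stopper [ 509.2 -189.4  103.2] rack top h cand
normal [ 0.944 -0.163  0.286] a [-0.498  0.04   0.866]
vial 503.3097000815959 -219.19566713685612 [ 475.6 -310.1   96.5]
vial 504.02068416677923 -188.03557330417738 [ 481.7 -249.1   97.1]
```

Run:
```python
from h import *
z=np.load('w1.npz',allow_pickle=True); P=np.load('w1_P.npy'); im=z['im'].astype(int)
for yaw in (5,):
    y=np.radians(yaw); a=np.array([-.5*np.cos(y),.5*np.sin(y),.866]); yv=np.array([np.sin(y),np.cos(y),0]); xv=np.cross(yv,a)
    reg=np.zeros((420,560),bool); reg[195:245,268:313]=1
    m=reg&(P[...,2]>80)&(abs(P@a+160)<2.5)&(P[...,0]<505)
    k,lab,st,ce=cv2.connectedComponentsWithStats(m.astype(np.uint8)); i=1+st[1:,4].argmax(); t=P[lab==i]
    r=cv2.minAreaRect(np.c_[t@xv,t@yv].astype(np.float32)); print(ce[i],st[i],r)
    c0=r[0][0]*xv+r[0][1]*yv+np.median(t@a)*a; print('top',c0.round(1),'stopper',(c0-12*a).round(1), 'h',np.median(t@a))
    n=np.linalg.svd(t-t.mean(0))[2][2]; print('normal',n.round(3))
# rib ends and yaw by rays in image
rib=reg&(im.min(2)>150)&(P[...,2]>85)
vx,vy,x0,y0=cv2.fitLine(np.argwhere(rib)[:,::-1].astype(np.float32),cv2.DIST_L2,0,.01,.01).ravel(); print('rib line px',vx,vy,x0,y0)
c=z['c'].item(); s=np.sign(vy)
e=np.array([[x0-s*vx*10,y0-s*vy*10],[x0,y0],[x0+s*vx*10,y0+s*vy*10]]); print(pts(c,z['d'],e).round(1))
```

```text
[288.99559956 217.08360836] [274 202  31  31 909] ((483.01275634765625, -145.24075317382812), (27.518938064575195, 27.927236557006836), 89.88578796386719)
top [ 483.9 -188.1  102.6] stopper [ 489.9 -188.7   92.2] h -160.40348390173318
normal [ 0.519 -0.048 -0.853]
rib line px 0.04969345 -0.9987645 289.58273 216.05756
[[ 475.2 -186.4   98.8]
 [ 482.9 -187.5  104.3]
 [ 490.6 -188.6  109.2]]
```

```bash
cat >> h.py <<'E'
def lean(yaw,l): # rack frame yaw (deg), lean forward l
    y=Rn.from_euler('z',yaw,degrees=True); a=y.apply([-np.sin(np.radians(l)),0,np.cos(np.radians(l))]); yv=y.apply([0,1,0])
    return np.c_[np.cross(yv,-a),yv,-a]
E
python3 - <<'E'
from h import *
R=lean(-5,30); p=np.array([489.9,-188.7,92.2])+19*R[:,2]; print(p)
plan(R,p-90*R[:,2])
E
```

```text
[ 499.36384963 -189.52797956   75.74551733]
at [ 471.7 -192.9  231. ] gap 46.3 t 1.7333
turn units [ 0.037 -6.005  0.129] shift before turn [0.442 0.149 1.932] shift after turn [1.351 0.144 1.451]
```

drive_tool(
  increments=[0,-0.858,0.018,0,0,0,46,0,-0.858,0.018,0,0,0,46,0,-0.858,0.018,0,0,0,46,0,-0.858,0.018,0,0,0,46,0,-0.858,0.018,0,0,0,46,0,-0.858,0.018,0,0,0,46,0,-0.858,0.018,0,0,0,46,0,0,0,0.45,0.048,0.484,46,0,0,0,0.45,0.048,0.484,46,0,0,0,0.45,0.048,0.484,46,0,0,0,0,0,0,46],
)

```text
clock: 2.65
tool_pos: [458.3, -188.1, 157.2]
tcp_rot: [[-0.858, 0.09, 0.505], [0.08, 0.996, -0.042], [-0.507, 0.005, -0.862]]
ft_force: [1.9, 1.1, 1.5]
finger_gap: 46.5
finger_force: 0.0
```

Run:
```python
from h import *
R=lean(-5,30); p=np.array([489.9,-188.7,92.2])+19*R[:,2]
plan(R,p); print(robot.sense()['joint_positions'].round(1))
```

```text
at [ 458.3 -188.1  157.2] gap 46.5 t 2.65
turn units [ 0.031  0.094 -0.057] shift before turn [0.148 0.048 2.275] shift after turn [0.129 0.055 2.276]
[   1.8   -7.7  -58.    19.3  -10.  -115.2]
```

drive_tool(
  increments=[0,0.03,-0.02,0.03,0.012,0.35,46,0,0.03,-0.02,0.03,0.012,0.35,46,0,0.03,-0.02,0.03,0.012,0.35,46,0,0,0,0,0,0,46,0,0,0,0,0,0,46],
)

```text
clock: 3.07
tool_pos: [471.1, -194.4, 119.8]
tcp_rot: [[-0.871, 0.081, 0.484], [0.076, 0.997, -0.029], [-0.485, 0.012, -0.875]]
ft_force: [-0.4, -0.2, -0.9]
finger_gap: 45.8
finger_force: 0.0
```

Run:
```python
from h import *
R=lean(-5,30); p=np.array([489.9,-188.7,92.2])+19*R[:,2]
plan(R,p); print(robot.sense()['joint_positions'].round(1))
```

```text
at [ 471.1 -194.4  119.8] gap 45.8 t 3.0667
turn units [ 0.152 -0.202 -0.002] shift before turn [-0.073  0.166  1.301] shift after turn [-0.051  0.183  1.3  ]
[  -0.5   -1.3  -58.2   19.2   -4.4 -113.1]
```

The arm is at its joint-3 limit with the tool leaning the full 30°. The pads stay flat on the frosted sides whatever the tool's pitch about its closing axis, so I'll grip with a tool lean of 18°.

Run:
```python
from h import *
R=lean(-5,18); a=-lean(-5,30)[:,2]; p=np.array([489.9,-188.7,92.2])+2*a+19*R[:,2]
print(p); plan(R,p); plan(R,p+60*a)
```

```text
[ 494.75278604 -189.12456376   75.861977  ]
at [ 471.1 -194.4  119.8] gap 45.8 t 3.0667
turn units [0.151 2.198 0.013] shift before turn [0.026 0.167 1.243] shift after turn [-0.211  0.183  1.222]
at [ 471.1 -194.4  119.8] gap 45.8 t 3.0667
turn units [0.151 2.198 0.013] shift before turn [ 0.053  0.187 -0.257] shift after turn [ 0.101  0.183 -0.245]
```

drive_tool(
  increments=[0.038,0.55,0.003,0,0,-0.06,46,0.038,0.55,0.003,0,0,-0.06,46,0.038,0.55,0.003,0,0,-0.06,46,0.038,0.55,0.003,0,0,-0.06,46,0,0,0,0.1,0.183,0,46,0,0,0,0,0,0,46,0,0,0,0,0,0,46],
)

```text
clock: 3.65
tool_pos: [464.3, -185.6, 128.5]
tcp_rot: [[-0.947, 0.085, 0.311], [0.081, 0.996, -0.026], [-0.312, 0.001, -0.95]]
ft_force: [-0.4, -0.8, -0.2]
finger_gap: 45.9
finger_force: 0.0
```

Run:
```python
from h import *
R=lean(-5,18); a=-lean(-5,30)[:,2]; p=np.array([489.9,-188.7,92.2])+2*a+19*R[:,2]
plan(R,p); print(robot.sense()['joint_positions'].round(1))
```

```text
at [ 464.3 -185.6  128.5] gap 45.9 t 3.65
turn units [0.015 0.035 0.02 ] shift before turn [-0.317 -0.024  1.49 ] shift after turn [-0.322 -0.022  1.489]
[   2.5    0.2  -45.     5.   -26.8 -101.5]
```

drive_tool(
  increments=[0.003,0.007,0.004,-0.064,-0.005,0.298,46,0.003,0.007,0.004,-0.064,-0.005,0.298,46,0.003,0.007,0.004,-0.064,-0.005,0.298,46,0.003,0.007,0.004,-0.064,-0.005,0.298,46,0.003,0.007,0.004,-0.064,-0.005,0.298,46,0,0,0,0,0,0,46,0,0,0,0,0,0,46],
)

```text
clock: 4.23
tool_pos: [494.6, -189.6, 75.0]
tcp_rot: [[-0.948, 0.088, 0.306], [0.083, 0.996, -0.027], [-0.307, -0.0, -0.952]]
ft_force: [-0.1, -0.5, -0.8]
finger_gap: 46.0
finger_force: 0.0
```

Run:
```python
from h import *
R=lean(-5,18); a=-lean(-5,30)[:,2]; p=np.array([489.9,-188.7,92.2])+2*a+19*R[:,2]
plan(R,p); print(robot.sense()['ft_force'])
c,im,d=grab('wrist'); save('w2.png',im)
```

```text
at [ 494.6 -189.6   75. ] gap 46.0 t 4.2333
turn units [-0.007 -0.026 -0.005] shift before turn [-0.01   0.013 -0.019] shift after turn [-0.01   0.013 -0.019]
[-0.05084378 -0.50127198 -0.7917871 ]
```

View pics/w2.png

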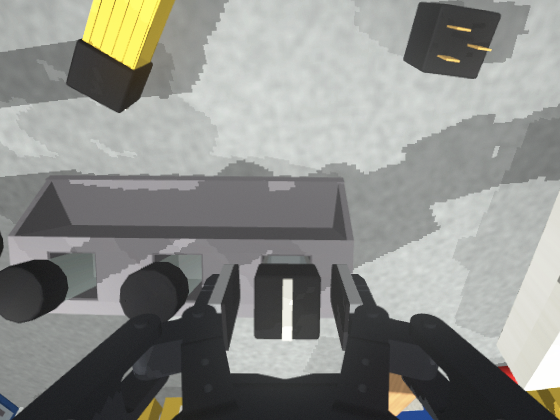

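The stopper, with its rib at (287,308), sits centred between the two pads at (228,300) and (347,300), and the neighbouring vial cap at (155,290) is clear. I'll close the fingers.

drive_tool(
  increments=[0,0,0,0,0,0,20,0,0,0,0,0,0,20,0,0,0,0,0,0,20,0,0,0,0,0,0,20,0,0,0,0,0,0,20,0,0,0,0,0,0,20],
)

```text
clock: 4.78
tool_pos: [495.5, -189.5, 76.3]
tcp_rot: [[-0.947, 0.088, 0.308], [0.083, 0.996, -0.027], [-0.31, -0.0, -0.951]]
ft_force: [-4.2, 0.4, 7.7]
finger_gap: 27.4
finger_force: 58.9
```

Run:
```python
from h import *
s=robot.sense();R0=s['tcp_rot'];a=-lean(-5,30)[:,2]
print('axis in tool /40',(R0.T@a).round(3), s['finger_gap'],s['finger_force'],s['ft_force'],s['tool_pos'])
```

```text
axis in tool /40 [ 0.207 -0.    -0.978] 27.36641176050039 58.87343108654022 [-4.18544252  0.40946426  7.65569744] [ 495.46927079 -189.47408503   76.33541658]
```

drive_tool(
  increments=[0,0,0,0.052,0,-0.245,20,0,0,0,0.052,0,-0.245,20,0,0,0,0.052,0,-0.245,20,0,0,0,0.052,0,-0.245,20,0,0,0,0.052,0,-0.245,20,0,0,0,0.083,0,-0.39,20,0,0,0,-0.155,0,-0.476,20,0,0,0,-0.31,0,-0.951,20,0,0,0,-0.31,0,-0.951,20,0,0,0,0,0,0,20],
)

```text
clock: 5.62
tool_pos: [466.6, -186.9, 241.7]
tcp_rot: [[-0.944, 0.086, 0.319], [0.081, 0.996, -0.029], [-0.321, -0.001, -0.947]]
ft_force: [1.9, -0.3, 0.3]
finger_gap: 27.1
finger_force: 59.4
```

Run:
```python
from h import *
s=robot.sense(); print(s['ft_force'],s['joint_positions'].round(1))
plan(down(-5),np.array([440,80,260]))
c,im,d=grab('wrist'); P=cloud(c,d); np.savez('w3.npz',im=im,d=d,P=P,R=s['tcp_rot'],p=s['tool_pos']); save('w3.png',im)
```

```text
[ 1.86747418 -0.26061298  0.28273545] [  2.5  -7.6 -34.5   3.5 -44.5 -99.5]
at [ 466.6 -186.9  241.7] gap 27.1 t 5.6167
turn units [-0.01   3.741  0.015] shift before turn [ 1.023  6.591 -0.836] shift after turn [ 1.244  6.59  -0.457]
```

View pics/w3.png

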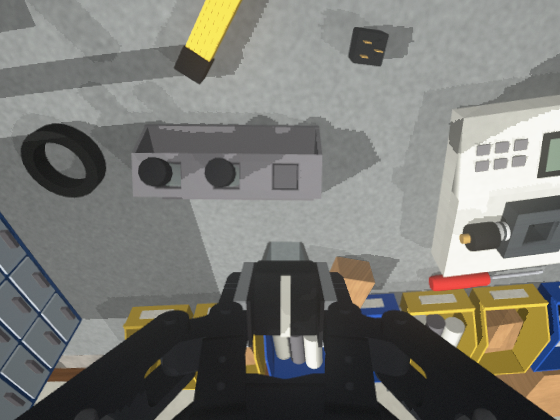

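The cell is out of the rack and held: its rib is at (285,305) between the pads, and the rack well at (285,177) is empty. The photometer turret is at (540,235). Now I'll measure the cell's pose in the hand and plan the move over the photometer.

```bash
cat >> h.py <<'E'
def inhand(P,im,R,p,show=True):
    Q=(P-p)@R; im=im.astype(int)   # tool-frame points
    reg=np.zeros((420,560),bool); reg[265:345,240:330]=1
    a0=np.array([.207,0,-.978]); x0=np.array([-.978,0,-.207])
    m=reg&(abs(Q[...,1])<15)&(abs(Q[...,0])<40)&(im.max(2)<75)
    h=Q@a0; hm=np.median(h[m]); m&=abs(h-hm)<3
    k,lab,st,ce=cv2.connectedComponentsWithStats(m.astype(np.uint8)); 
    t=Q[m]; n=np.linalg.svd(t-t.mean(0),full_matrices=False)[2][2]; n*=-np.sign(n[2])
    r=cv2.minAreaRect(np.c_[t@x0,t[:,1]].astype(np.float32)); h=np.median(t@a0)
    rib=reg&(im.min(2)>140)&(abs(Q@a0-hm)<6)&(abs(Q[...,1])<8); q=Q[rib]; d=np.linalg.svd(q-q.mean(0),full_matrices=False)[2][0]
    print('top n',n.round(3),'rect',np.round(r[0],1),np.round(r[1],1),round(r[2],1),'h',h.round(1),'N',m.sum()); print('rib',q.mean(0).round(1),d.round(3))
    c=r[0][0]*x0+np.array([0,r[0][1],0])+h*a0; print('top centre in tool',c.round(1)); return c
E
python3 - <<'E'
from h import *
z=np.load('w3.npz'); inhand(z['P'],z['im'],z['R'],z['p'])
phi=4.5
ph=Rn.from_euler('z',phi,degrees=True); px,py=ph.apply([[1,0,0],[0,1,0]])
y=-px; x=-.978*py+np.array([0,0,.207]); R=np.c_[x,y,np.cross(x,y)]; print(R.round(3))
W=np.array([600,87,0]); plan(R,W+60*py+[0,0,245])
E
```

```text
top n [ 0.247 -0.    -0.969] rect [2.6 0. ] [28.2 29.9] 0.2 h 28.3 N 3579
rib [  3.7   0.1 -30.3] [-0.973 -0.002 -0.233]
top centre in tool [  3.3   0.  -28.2]
[[ 0.077 -0.997  0.016]
 [-0.975 -0.078 -0.206]
 [ 0.207 -0.    -0.978]]
at [ 465.2 -186.5  237.9] gap 27.5 t 5.6667
turn units [ -1.145   4.468 -20.048] shift before turn [-2.441  8.584  0.632] shift after turn [-7.838 -3.896 -1.84 ]
```

drive_tool(
  increments=[-0.052,0.203,-0.911,0,0,0,20,-0.052,0.203,-0.911,0,0,0,20,-0.052,0.203,-0.911,0,0,0,20,-0.052,0.203,-0.911,0,0,0,20,-0.052,0.203,-0.911,0,0,0,20,-0.052,0.203,-0.911,0,0,0,20,-0.052,0.203,-0.911,0,0,0,20,-0.052,0.203,-0.911,0,0,0,20,-0.052,0.203,-0.911,0,0,0,20,-0.052,0.203,-0.911,0,0,0,20,-0.052,0.203,-0.911,0,0,0,20],
)

```text
clock: 6.58
tool_pos: [462.2, -186.4, 231.8]
tcp_rot: [[-0.703, -0.702, 0.116], [-0.71, 0.703, -0.047], [-0.049, -0.115, -0.992]]
ft_force: [-0.1, -0.2, -1.0]
finger_gap: 27.1
finger_force: 59.4
```

drive_tool(
  increments=[-0.052,0.203,-0.911,0,0,0,20,-0.052,0.203,-0.911,0,0,0,20,-0.052,0.203,-0.911,0,0,0,20,-0.052,0.203,-0.911,0,0,0,20,-0.052,0.203,-0.911,0,0,0,20,-0.052,0.203,-0.911,0,0,0,20,-0.052,0.203,-0.911,0,0,0,20,-0.052,0.203,-0.911,0,0,0,20,-0.052,0.203,-0.911,0,0,0,20,-0.052,0.203,-0.911,0,0,0,20,-0.052,0.203,-0.911,0,0,0,20],
)

```text
clock: 7.5
tool_pos: [462.3, -186.3, 231.8]
tcp_rot: [[0.082, -0.997, 0.006], [-0.975, -0.081, -0.206], [0.206, 0.011, -0.978]]
ft_force: [-0.4, 0.3, -0.6]
finger_gap: 27.3
finger_force: 59.5
```

drive_tool(
  increments=[0,0,0,-0.784,-0.39,-0.184,20,0,0,0,-0.784,-0.39,-0.184,20,0,0,0,-0.784,-0.39,-0.184,20,0,0,0,-0.784,-0.39,-0.184,20,0,0,0,-0.784,-0.39,-0.184,20,0,0,0,-0.784,-0.39,-0.184,20,0,0,0,-0.784,-0.39,-0.184,20,0,0,0,-0.784,-0.39,-0.184,20,0,0,0,-0.784,-0.39,-0.184,20,0,0,0,-0.784,-0.39,-0.184,20,0,0,0,0,0,0,20,0,0,0,0,0,0,20],
)

```text
clock: 8.5
tool_pos: [593.4, 148.4, 236.8]
tcp_rot: [[0.08, -0.997, 0.005], [-0.975, -0.079, -0.207], [0.207, 0.011, -0.978]]
ft_force: [-0.3, -0.8, -1.3]
finger_gap: 27.3
finger_force: 59.6
```

Run:
```python
from h import *
s=robot.sense(); print(s['tool_pos'],s['tcp_rot'].round(3).tolist(),s['joint_positions'].round(1),s['clock'])
c,im,d=grab('wrist'); P=cloud(c,d); np.savez('w4.npz',im=im,d=d,P=P,R=s['tcp_rot'],p=s['tool_pos'],c=np.array(c,dtype=object)); save('w4.png',im)
inhand(P,im,s['tcp_rot'],s['tool_pos'])
```

```text
[593.3909994  148.3759672  236.79806483] [[0.08, -0.997, 0.005], [-0.975, -0.079, -0.207], [0.207, 0.011, -0.978]] [ 38.2  16.7  -9.3  10.1 -71.5 -37.5] 8.5
top n [ 0.251  0.001 -0.968] rect [ 2.5 -0.5] [29.4 28.4] 88.7 h 28.4 N 3553
rib [  3.6  -0.5 -30.3] [-0.972 -0.01  -0.237]
top centre in tool [  3.4  -0.5 -28.3]
```

View pics/w4.png

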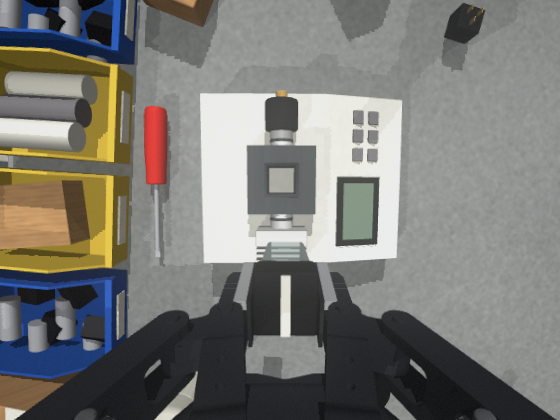

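The turret is at (282,180) with its well mouth at (281,179), square to the picture. The lamp is at (281,245), the detector at (281,113), and the held cell is at (285,300). Next, the well's centre and yaw.

```bash
python3 - <<'E'
from h import *
z=np.load('w4.npz',allow_pickle=True); P=z['P']; c=z['c'].item(); 
m=np.zeros((420,560),bool); m[135:222,238:325]=1
T=m&(abs(P[...,2]-80)<4); print('z',np.median(P[T][:,2]))
mm=T.astype(np.uint8)
k,lab,st,ce=cv2.connectedComponentsWithStats(mm); i=1+st[1:,4].argmax(); mm=(lab==i).astype(np.uint8)
cs,hi=cv2.findContours(mm,cv2.RETR_CCOMP,cv2.CHAIN_APPROX_NONE)
for q,hh in zip(cs,hi[0]):
    if len(q)<30: continue
    w=ray(c,q.reshape(-1,2),80)[:,:2].astype(np.float32); r=cv2.minAreaRect(w); mo=cv2.boundingRect(q)
    print('hole' if hh[3]>=0 else 'outer',np.round(r[0],1),np.round(r[1],1),round(r[2],2),mo)
E
python3 -c "
import numpy as np
c=np.load('w4.npz')['im']; print(c[179,255:310,0])"
```

```text
z 79.38390918520798
outer [600.6  97.3] [67.7 84.4] 5.01 (246, 135, 70, 87)
hole [600.7  97.8] [30.6 29.4] 4.6 (265, 164, 32, 31)
[104 105 103 102 102 102 101 102 101  97  93  90  78  84 148 172 172 172
 171 171 171 169 171 172 171 173 173 171 171 172 171 171 171 170 169 169
 172 171 136  86  79  87  85  90  97 100 101 103 103 102 100 103 101 103
 103]
```

```bash
cat >> h.py <<'E'
W=np.array([600.6,97.7,0.]); PHI=4.8
def place(s=.24,phi=PHI):
    px,py=Rn.from_euler('z',phi,degrees=True).apply([[1,0,0],[0,1,0]])
    cth=np.sqrt(1-s*s); x=-cth*py+np.array([0,0,s]); R=np.c_[x,-px,np.cross(x,-px)]
    b=np.array([3.3,-.25,-28.2])-90*np.array([s,0,-cth]); return R,b
def toz(z,off=(0,0)):
    R,b=place(); plan(R,W+[off[0],off[1],z]-R@b); s=robot.sense(); base=s['tool_pos']+s['tcp_rot']@b
    print('base rel well',(base-W).round(1),'axis',(s['tcp_rot']@[.24,0,-.971]).round(3),'F',s['ft_force'].round(1),'grip',round(s['finger_force'],1))
E
python3 -c "
from h import *
toz(97)"
```

```text
at [592.9 147.2 237.2] gap 27.1 t 8.55
turn units [ 0.139  0.391 -0.031] shift before turn [ 0.904 -0.11   2.191] shift after turn [ 0.829 -0.081  2.222]
base rel well [ -8.5  55.1 175.5] axis [ 0.014 -0.033  1.   ] F [-1.2  0.3 -1.4] grip 59.6
```

drive_tool(
  increments=[0.139,0.391,-0.031,0,0,0,20,0,0,0,0.207,-0.02,0.555,20,0,0,0,0.207,-0.02,0.555,20,0,0,0,0.207,-0.02,0.555,20,0,0,0,0.207,-0.02,0.555,20,0,0,0,0,0,0,20,0,0,0,0,0,0,20,0,0,0,0,0,0,20],
)

```text
clock: 9.22
tool_pos: [601.6, 93.4, 161.4]
tcp_rot: [[0.079, -0.997, 0.023], [-0.968, -0.082, -0.238], [0.239, -0.003, -0.971]]
ft_force: [0.8, 0.8, 0.5]
finger_gap: 26.8
finger_force: 59.5
```

Run:
```python
from h import *
toz(90)
s=robot.sense(); c,im,d=grab('wrist'); P=cloud(c,d); inhand(P,im,s['tcp_rot'],s['tool_pos'])
cs,ims,ds=grab('side'); sc,isc,dsc=grab('scene')
a=np.hstack([cv2.resize(im[140:380,180:400],(390,420)),cv2.resize(ims[150:220,225:305],(390,341),interpolation=cv2.INTER_CUBIC)[:420]] if 0 else [cv2.resize(im[140:380,180:400],(390,420)),cv2.resize(ims[140:225,225:304],(390,420),interpolation=cv2.INTER_CUBIC)])
save('w5.png',a)
```

```text
at [601.6  93.4 161.4] gap 26.8 t 9.2167
turn units [-0.033  0.012 -0.027] shift before turn [-0.076  0.023  0.227] shift after turn [-0.076  0.022  0.227]
base rel well [ 1.2 -0.6 99.6] axis [-0.003 -0.001  1.   ] F [0.8 0.8 0.5] grip 59.5
top n [ 0.247  0.003 -0.969] rect [ 2.4 -0.2] [27.9 29.4] 0.5 h 28.4 N 3557
rib [  3.6  -0.4 -30.2] [-0.971 -0.009 -0.24 ]
top centre in tool [  3.5  -0.2 -28.3]
```

View pics/w5.png

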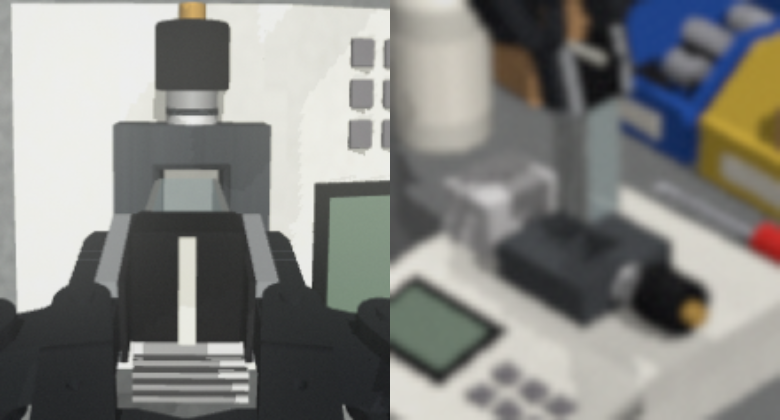

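drive_tool(
  increments=[-0.016,0.006,-0.014,-0.038,0.011,0.114,20,-0.016,0.006,-0.014,-0.038,0.011,0.114,20,0,0,0,0,0,0,20,0,0,0,-0.045,0,0.182,20,0,0,0,-0.045,0,0.182,20,0,0,0,-0.045,0,0.182,20,0,0,0,-0.045,0,0.182,20,0,0,0,0,0,0,20,0,0,0,0,0,0,20],
)

```text
clock: 10.12
tool_pos: [600.0, 94.1, 120.1]
tcp_rot: [[0.082, -0.996, 0.018], [-0.967, -0.084, -0.24], [0.241, 0.002, -0.971]]
ft_force: [0.3, 0.1, -0.7]
finger_gap: 27.3
finger_force: 59.5
```

```bash
python3 -c "
from h import *
toz(34)"
```

```text
at [600.   94.1 120.1] gap 27.3 t 10.1167
turn units [ 0.026 -0.011  0.014] shift before turn [-0.145 -0.017  0.588] shift after turn [-0.144 -0.016  0.588]
base rel well [-0.8 -0.1 58.2] axis [0.002 0.001 1.   ] F [ 0.3  0.1 -0.7] grip 59.5
```

drive_tool(
  increments=[0,0,0,-0.034,-0.004,0.134,20,0,0,0,-0.034,-0.004,0.134,20,0,0,0,-0.034,-0.004,0.134,20,0,0,0,-0.034,-0.004,0.134,20,0,0,0,0,0,0,20,0,0,0,-0.008,0,0.03,20,0,0,0,-0.008,0,0.03,20,0,0,0,0,0,0,20,0,0,0,0,0,0,20],
)

```text
clock: 10.87
tool_pos: [601.0, 94.7, 96.4]
tcp_rot: [[0.082, -0.996, 0.019], [-0.967, -0.084, -0.239], [0.24, 0.001, -0.971]]
ft_force: [0.8, -0.1, -0.7]
finger_gap: 27.1
finger_force: 59.4
```

```bash
python3 -c "
from h import *
toz(34)"
```

```text
at [601.   94.7  96.4] gap 27.1 t 10.8667
turn units [ 0.007 -0.001  0.01 ] shift before turn [0.01  0.011 0.017] shift after turn [0.01  0.011 0.017]
base rel well [ 0.3  0.6 34.6] axis [0.001 0.    1.   ] F [ 0.8 -0.1 -0.7] grip 59.4
```

drive_tool(
  increments=[0,0,0,-0.006,0,0.024,20,0,0,0,0,0,0,20,0,0,0,0,0,0,20],
)

```text
clock: 11.12
tool_pos: [601.0, 94.7, 95.3]
tcp_rot: [[0.082, -0.996, 0.019], [-0.967, -0.084, -0.239], [0.24, 0.001, -0.971]]
ft_force: [0.8, 0.4, -1.1]
finger_gap: 27.1
finger_force: 59.4
```

drive_tool(
  increments=[0,0,0,-0.006,0,0.024,20,0,0,0,0,0,0,20,0,0,0,0,0,0,20],
)

```text
clock: 11.37
tool_pos: [601.1, 94.6, 95.2]
tcp_rot: [[0.082, -0.996, 0.02], [-0.967, -0.085, -0.24], [0.24, 0.0, -0.971]]
ft_force: [-2.2, -0.2, 5.0]
finger_gap: 27.1
finger_force: 60.3
```

Contact on the floor at 5 N with the cell base at about 33.5 mm, so it is home. I'll release and rise.

drive_tool(
  increments=[0,0,0,0,0,0,34,0,0,0,0,0,0,44,0,0,0,0,0,0,56,0,0,0,0,0,0,56,0,0,0,0,0,0,56,0,0,0,0.06,0,-0.243,56,0,0,0,0.06,0,-0.243,56,0,0,0,0.12,0,-0.486,56,0,0,0,0.24,0,-0.97,85,0,0,0,0.24,0,-0.97,85,0,0,0,0.24,0,-0.97,85,0,0,0,0,0,0,85],
)

```text
clock: 12.37
tool_pos: [604.7, 96.0, 264.7]
tcp_rot: [[0.081, -0.996, 0.032], [-0.968, -0.086, -0.234], [0.236, -0.012, -0.972]]
ft_force: [1.8, 1.6, 0.9]
finger_gap: 85.0
finger_force: 0.0
```

Run:
```python
from h import *
s=robot.sense(); print(s['finger_gap'],s['ft_force'],s['joint_positions'].round(1))
c,im,d=grab('wrist'); P=cloud(c,d); im=im.astype(int)
m=(abs(P[...,0]-W[0])<30)&(abs(P[...,1]-W[1])<30)&(abs(P[...,2]-125)<8)
q=P[m]; r=cv2.minAreaRect(q[:,:2].astype(np.float32)); print('stopper top',len(q),np.round(r[0],1),np.round(r[1],1),r[2],np.percentile(q[:,2],[5,50,95]).round(1))
rb=q[im[m].min(1)>140]; k=np.linalg.svd(rb-rb.mean(0),full_matrices=False)[2][0]; print('rib',rb.mean(0).round(1),k.round(3))
plan(down(95),np.array([480,290,230]))
```

```text
85.03964654081044 [1.78992614 1.58592122 0.90199606] [ 34.7  14.6  -9.8  12.8 -72.2 -34.5]
stopper top 842 [601.7  98.2] [27.8 28.2] 4.444282531738281 [122.2 123.6 125.6]
rib [601.4  97.4 125.3] [-0.06   0.998  0.012]
at [603.3  95.8 260.8] gap 84.8 t 12.4167
turn units [-0.093 -2.733 -0.036] shift before turn [-5.133  2.666 -0.48 ] shift after turn [-5.106  2.648  0.769]
```

The cell stands home: its stopper top is centred at (601.7, 98.2) at z about 124, and the rib lies along the light path. Next, the cap.

Run:
```python
from h import *
plan(down(95),np.array([480,370,225]))
```

```text
at [603.3  95.8 260.8] gap 84.8 t 12.4167
turn units [-0.093 -2.733 -0.036] shift before turn [-7.099  2.497 -0.828] shift after turn [-7.099  2.474  0.894]
```

drive_tool(
  increments=[-0.023,-0.683,-0.009,0,0,0,85,-0.023,-0.683,-0.009,0,0,0,85,-0.023,-0.683,-0.009,0,0,0,85,-0.023,-0.683,-0.009,0,0,0,85,0,0,0,-0.887,0.309,0.112,85,0,0,0,-0.887,0.309,0.112,85,0,0,0,-0.887,0.309,0.112,85,0,0,0,-0.887,0.309,0.112,85,0,0,0,-0.887,0.309,0.112,85,0,0,0,-0.887,0.309,0.112,85,0,0,0,-0.887,0.309,0.112,85,0,0,0,-0.887,0.309,0.112,85],
)

```text
clock: 13.42
tool_pos: [476.5, 370.2, 218.7]
tcp_rot: [[0.087, -0.996, -0.009], [-0.996, -0.087, -0.004], [0.004, 0.009, -1.0]]
ft_force: [1.4, 0.1, 1.0]
finger_gap: 85.2
finger_force: 0.0
```

drive_tool(
  increments=[0,0,0,0,0,0,85,0,0,0,0,0,0,85],
)

```text
clock: 13.58
tool_pos: [476.5, 370.3, 218.0]
tcp_rot: [[0.09, -0.996, -0.01], [-0.996, -0.09, -0.005], [0.005, 0.01, -1.0]]
ft_force: [0.6, -0.4, 0.6]
finger_gap: 85.0
finger_force: 0.0
```

Run:
```python
from h import *
c,im,d=grab('wrist'); P=cloud(c,d); save('w6.png',im)
m=(abs(P[...,0]-480)<60)&(abs(P[...,1]-338)<60)
t=m&(abs(P[...,2]-54)<5); q=P[t]; v,u=np.nonzero(t)
(cx,cy),r=cv2.minEnclosingCircle(q[:,:2].astype(np.float32)); print('px',u.mean(),v.mean(),'n',len(q),'c',cx,cy,'r',r,'z',np.median(q[:,2]))
b=m&(P[...,2]>3)&(P[...,2]<8)&(im.max(2)<60); q=P[b]; print('flange',len(q), q.min(0) if len(q) else 0,q.max(0) if len(q) else 0)
s=robot.sense(); print(s['joint_positions'].round(1)); plan(down(95),np.array([cx,cy,22]))
```

```text
px 282.6476510067114 164.68381804623417 n 2682 c 480.5123596191406 339.2145080566406 r 28.95026206970215 z 53.414362919303045
flange 98 [450.28620377 308.23197363   3.05955827] [510.67586887 332.83997653   7.80080836]
[ 56.1  14.7  -9.2  -0.3 -66.6 -50.9]
at [477.1 369.3 218.3] gap 85.2 t 13.6333
turn units [ 0.112 -0.051  0.015] shift before turn [ 0.734 -0.066  4.91 ] shift after turn [ 0.756 -0.019  4.907]
```

View pics/w6.png

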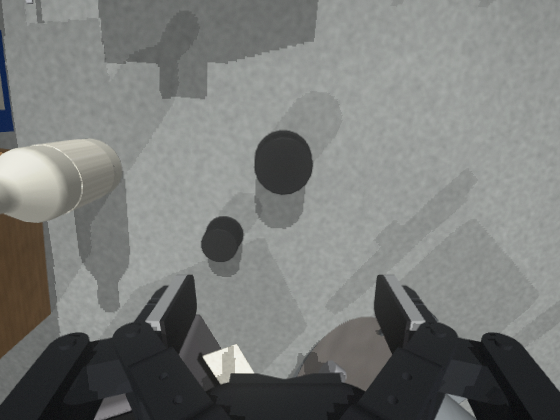

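The cap top is at (283,163): radius 29 mm, centre (480.5, 339.2), which matches 58 mm. The smaller look-alike is at (222,239) and the bottle at (50,180); both are clear of the fingers. I'll go down to it.

drive_tool(
  increments=[0.112,-0.051,0.015,0,0,0,85,0,0,0,0.756,-0.019,0.2,85,0,0,0,0,0,0.8,85,0,0,0,0,0,0.8,85,0,0,0,0,0,0.8,85,0,0,0,0,0,0.7,85,0,0,0,0,0,0.6,85,0,0,0,0,0,0.6,85,0,0,0,0,0,0.5,85,0,0,0,0,0,0,85,0,0,0,0,0,0,85],
)

```text
clock: 14.55
tool_pos: [481.4, 337.3, 18.0]
tcp_rot: [[0.084, -0.996, -0.0], [-0.996, -0.084, -0.001], [0.001, 0.001, -1.0]]
ft_force: [0.4, 0.3, 0.8]
finger_gap: 84.8
finger_force: 0.0
```

Run:
```python
from h import *
plan(down(95),np.array([480.5,339.2,15])); print(robot.sense()['ft_force'])
```

```text
at [481.4 337.3  18. ] gap 84.8 t 14.55
turn units [ 0.006 -0.013 -0.038] shift before turn [-0.049  0.018  0.074] shift after turn [-0.049  0.018  0.074]
[0.36829165 0.32976938 0.7926534 ]
```

Good. A small correction, then close.

drive_tool(
  increments=[0,0,0,-0.049,0.018,0.05,85,0,0,0,0,0,0,50,0,0,0,0,0,0,50,0,0,0,0,0,0,50,0,0,0,0,0,0,50,0,0,0,0,0,0,50,0,0,0,0,0,0,50,0,0,0,0,0,0,50],
)

```text
clock: 15.22
tool_pos: [480.9, 341.4, 18.0]
tcp_rot: [[0.086, -0.996, 0.002], [-0.996, -0.086, 0.002], [-0.002, -0.002, -1.0]]
ft_force: [-2.1, -0.5, 8.0]
finger_gap: 56.9
finger_force: 63.2
```

drive_tool(
  increments=[0,0,0,0,0,-0.25,50,0,0,0,0,0,-0.5,50,0,0,0,0,0,-0.9,50,0,0,0,0,0,-0.9,50,0,0,0,0,0,-0.9,50,0,0,0,0,0,-0.9,50,0,0,0,0,0,0,50,0,0,0,0,0,0,50],
)

```text
clock: 15.88
tool_pos: [481.0, 341.7, 194.0]
tcp_rot: [[0.085, -0.996, 0.004], [-0.996, -0.085, 0.006], [-0.005, -0.005, -1.0]]
ft_force: [-0.7, -0.5, -2.1]
finger_gap: 56.9
finger_force: 64.1
```

Run:
```python
from h import *
s=robot.sense(); print(s['finger_gap'],s['finger_force'],s['ft_force'])
R=s['tcp_rot'];p=s['tool_pos']; c,im,d=grab('wrist'); P=cloud(c,d); Q=(P-p)@R
v,u=np.mgrid[0:420,0:560]; m=(abs(Q[...,0])<45)&(abs(Q[...,1])<27)&(Q[...,2]<-25)&(Q[...,2]>-50)&(im.max(2)<90)&(v>200)
q=Q[m]; print(len(q),q.min(0).round(1),q.max(0).round(1),np.median(q,0).round(1)); n=np.linalg.svd(q-q.mean(0),full_matrices=False)[2][2]; print('n',n.round(3))
save('w7.png',im)
plan(down(90+PHI),np.array([601.3,98,165]))
```

```text
56.89088829032137 64.10639818757772 [-0.65487637 -0.53550282 -2.11151637]
14109 [-25.8 -27.  -37.5] [ 31.7  27.  -25. ] [  7.3  -0.5 -35.3]
n [ 0.049 -0.001 -0.999]
at [480.1 340.8 191.8] gap 56.8 t 15.9333
turn units [-0.022  0.032  0.015] shift before turn [ 6.308 -2.501  0.657] shift after turn [ 6.303 -2.511  0.67 ]
```

View pics/w7.png

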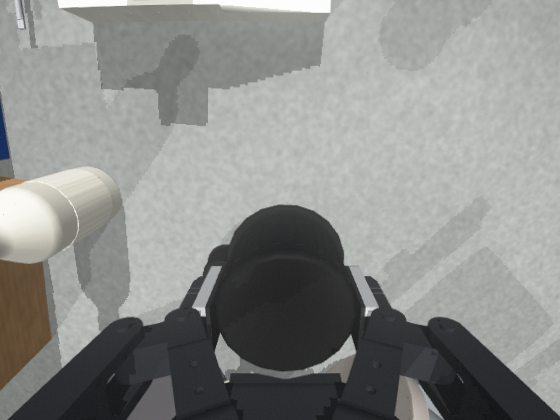

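The cap hangs level in the grip, its top disc at about (287,310). I'll work out its offset in the hand and carry it over.

```bash
cat >> h.py <<'E'
def capin():
    s=robot.sense(); R=s['tcp_rot'];p=s['tool_pos']; c,im,d=grab('wrist'); P=cloud(c,d); Q=(P-p)@R
    v=np.mgrid[0:420,0:560][0]; m=(abs(Q[...,0])<45)&(abs(Q[...,1])<27)&(abs(Q[...,2]+35.5)<2.5)&(im.max(2)<90)&(v>200)
    q=Q[m]; n=np.linalg.svd(q-q.mean(0),full_matrices=False)[2][2]
    # chord extents in x on strips of y
    ce=[(q[abs(q[:,1]-y)<1.5,0].min()+q[abs(q[:,1]-y)<1.5,0].max())/2 for y in range(-15,16,5)]
    print('cap in tool: x',np.median(ce).round(1),'z',np.median(q[:,2]).round(1),'n',n.round(3),'world n',(R@n).round(3),'F',s['ft_force'].round(1)); return s
E
python3 - <<'E'
from h import *
capin(); plan(down(90+PHI),np.array([600.8,100.5,168]))
E
```

```text
cap in tool: x 2.7 z -35.4 n [ 0.005 -0.001 -1.   ] world n [-0.001 -0.008  1.   ] F [ 0.1 -1.5 -2.2]
at [479.7 340.3 190.4] gap 57.1 t 15.9833
turn units [-0.003  0.01   0.015] shift before turn [ 6.231 -2.507  0.555] shift after turn [ 6.227 -2.515  0.56 ]
```

drive_tool(
  increments=[0,0,0,0.778,-0.314,0,50,0,0,0,0.778,-0.314,0,50,0,0,0,0.778,-0.314,0,50,0,0,0,0.778,-0.314,0.05,50,0,0,0,0.778,-0.314,0.1,50,0,0,0,0.778,-0.314,0.1,50,0,0,0,0.778,-0.314,0.1,50,0,0,0,0.778,-0.314,0.1,50,0,0,0,0,0,0,50,0,0,0,0,0,0,50,0,0,0,0,0,0,50],
)

```text
clock: 16.9
tool_pos: [600.9, 100.6, 170.8]
tcp_rot: [[0.084, -0.996, -0.002], [-0.996, -0.084, -0.001], [0.0, 0.002, -1.0]]
ft_force: [-0.2, 0.6, -1.2]
finger_gap: 56.8
finger_force: 64.1
```

Run:
```python
from h import *
capin(); plan(down(90+PHI),np.array([600.8,100.7,100]))
```

```text
cap in tool: x 2.7 z -35.4 n [ 0.006 -0.001 -1.   ] world n [ 0.003 -0.005  1.   ] F [-0.2  0.6 -1.2]
at [600.9 101.2 171.2] gap 57.3 t 16.95
turn units [ 0.014 -0.002  0.017] shift before turn [0.013 0.002 1.781] shift after turn [0.013 0.004 1.781]
```

drive_tool(
  increments=[0,0,0,0.007,0,0.3,50,0,0,0,0,0,0.2,50,0,0,0,0,0,0.2,50,0,0,0,0,0,0,50],
)

```text
clock: 17.28
tool_pos: [600.1, 101.2, 142.0]
tcp_rot: [[0.086, -0.996, -0.003], [-0.996, -0.086, -0.001], [0.0, 0.003, -1.0]]
ft_force: [-1.2, 0.1, -1.2]
finger_gap: 57.3
finger_force: 64.1
```

drive_tool(
  increments=[0,0,0,0,0,0.25,50,0,0,0,0,0,0.25,50,0,0,0,0,0,0.25,50,0,0,0,0,0,0.2,50,0,0,0,0,0,0,50,0,0,0,0,0,0,50],
)

```text
clock: 17.78
tool_pos: [601.3, 100.6, 105.3]
tcp_rot: [[0.085, -0.996, -0.001], [-0.996, -0.085, -0.0], [0.0, 0.001, -1.0]]
ft_force: [0.2, 0.4, -0.7]
finger_gap: 56.9
finger_force: 64.1
```

No contact so far. I'll lower the last few millimetres slowly.

drive_tool(
  increments=[0,0,0,0,0,0.06,50,0,0,0,0,0,0.06,50,0,0,0,0,0,0,50,0,0,0,0,0,0,50],
)

```text
clock: 18.12
tool_pos: [601.6, 100.8, 101.4]
tcp_rot: [[0.085, -0.996, 0.001], [-0.996, -0.085, 0.0], [-0.0, -0.001, -1.0]]
ft_force: [0.1, -0.6, -1.2]
finger_gap: 56.4
finger_force: 64.1
```

drive_tool(
  increments=[0,0,0,0,0,0.03,50,0,0,0,0,0,0,50,0,0,0,0,0,0,50],
)

```text
clock: 18.37
tool_pos: [601.6, 100.8, 100.2]
tcp_rot: [[0.085, -0.996, 0.0], [-0.996, -0.085, 0.0], [-0.0, -0.0, -1.0]]
ft_force: [0.2, -0.4, -1.4]
finger_gap: 57.1
finger_force: 64.1
```

drive_tool(
  increments=[0,0,0,0,0,0.03,50,0,0,0,0,0,0,50,0,0,0,0,0,0,50],
)

```text
clock: 18.62
tool_pos: [601.5, 100.8, 98.8]
tcp_rot: [[0.085, -0.996, 0.0], [-0.996, -0.085, 0.0], [-0.0, -0.0, -1.0]]
ft_force: [0.7, -1.0, -0.6]
finger_gap: 56.7
finger_force: 64.1
```

drive_tool(
  increments=[0,0,0,0,0,0.025,50,0,0,0,0,0,0,50,0,0,0,0,0,0,50],
)

```text
clock: 18.87
tool_pos: [601.7, 100.9, 98.1]
tcp_rot: [[0.085, -0.996, 0.001], [-0.996, -0.085, 0.0], [-0.0, -0.001, -1.0]]
ft_force: [-0.7, -0.6, 2.9]
finger_gap: 57.2
finger_force: 64.2
```

Contact at a mouth height of 80 mm. I'll release and rise.

drive_tool(
  increments=[0,0,0,0,0,0,64,0,0,0,0,0,0,76,0,0,0,0,0,0,85,0,0,0,0,0,0,85,0,0,0,0,0,0,85,0,0,0,0,0,-0.4,85,0,0,0,0,0,-0.8,85,0,0,0,-0.5,0,-0.8,85,0,0,0,-0.8,0,-0.5,85,0,0,0,0,0,-0.8,85,0,0,0,0,0,0,85,0,0,0,0,0,0,85],
)

```text
clock: 19.87
tool_pos: [598.0, 153.6, 232.2]
tcp_rot: [[0.086, -0.996, 0.004], [-0.996, -0.086, 0.002], [-0.002, -0.004, -1.0]]
ft_force: [0.8, -0.0, -1.2]
finger_gap: 84.9
finger_force: 0.0
```

Run:
```python
from h import *
s=robot.sense(); print(s['ft_force'],s['tool_pos'],s['clock'])
c,im,d=grab('wrist'); P=cloud(c,d)
m=(abs(P[...,0]-600)<45)&(abs(P[...,1]-98)<45)&(abs(P[...,2]-134)<6); q=P[m]
(cx,cy),r=cv2.minEnclosingCircle(q[:,:2].astype(np.float32)); n=np.linalg.svd(q-q.mean(0),full_matrices=False)[2][2]; print('cap',cx,cy,r,np.median(q[:,2]),n.round(3),len(q))
_,i2,_=grab('side'); _,i3,_=grab('scene')
save('fin.png',np.hstack([cv2.resize(im,(400,300)),cv2.resize(i3[150:270,270:430],(400,300),interpolation=cv2.INTER_CUBIC)]))
```

```text
[ 0.79529067 -0.02482015 -1.18067001] [597.96620734 153.56715238 232.18111869] 19.8667
cap 602.6911010742188 99.17560577392578 28.76592254638672 133.44091701339366 [-0.001  0.     1.   ] 4493
```

View pics/fin.png

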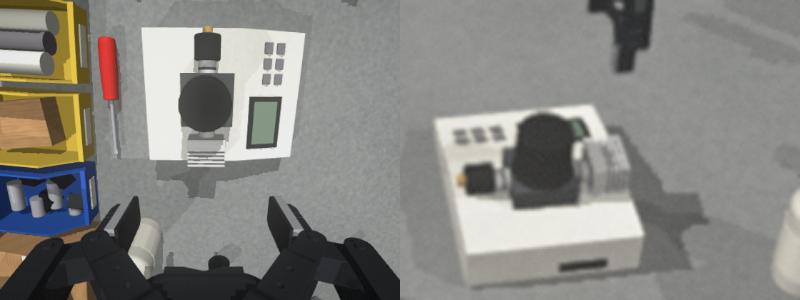

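The cap stands flat on the turret: its top is at z 133.4, level, and about 2.5 mm off the well's axis, within the 9 mm allowed. The arm is clear, so I'll hand in.

```bash
python3 -c "
from h import *
print(job.close_job())"
```

```text
the job is handed in; nothing more can be done
None
```

I handed the job in at about 20 s: the cell is fully home in the well, clear faces to lamp and detector, and the cap is flat on the turret about 2.5 mm off the well's axis; no verdict came back.

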